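Open the tall push-to-open box on the kitchen ledge

ROBOT

A 6-joint arm with a two-finger parallel gripper is mounted at the origin on the work surface. World frame = base frame: x ahead of the robot, y to its left, z up, the work surface at z = 0. Lengths are in mm, angles in rad, forces in N, time in s.
With the tool pointing down it reaches from about 300 to 875 mm from the base axis. Payload 6.4 kg.
Tool frame: the origin (TCP) lies between the finger pads; the fingertips stand 8 mm ahead of it and the grasp point (between the pads) lies 11 mm behind it; z points along the fingers, y is the line along which they close (so a half turn about z gives the same grasp; the last joint's range is limited). The gripper opens to 88 mm and grips with 3 to 60 N. Pads are 18 mm wide; open, the fingers measure 123 mm over their backs; the gripper's body (75 mm by 187 mm) begins 45 mm behind the grasp point.
Start: joints at [0.995, 0.181, 1.607, -0, 1.354, -0.206], TCP at [207.811, 536.149, 246.714] pointing down, gripper open.
Joint ranges: [-2.99, 2.99], [-0.89, 2.07], [0.3, 2.58], [-1.14, 4.28], [0, 2.63], [-3.12, 3.12]. Speed limits (rad/s): [2.57, 2.57, 3.01, 3.14, 3.14, 3.14].

INTERFACE

Orientations are given as a unit quaternion [x, y, z, w].
In Python, from workcell import get_obs, snapshot, calibration, close_job gives the robot as it stands.
- The arm moves only by the tool servo_tool, never from a script. Its argument "plan" is a list of rows, each a list of 7 numbers: the turn, a rotation vector about the world's x, y, z in degrees, then the shift along the world's x, y, z in mm, then the opening in per cent of the stroke, from 0 (shut) to 100 (fully open). A call has 1 to 5 rows; each row shifts and turns the commanded pose from where the row before left it; what a row does not reach is not made up. A row lasts 1/8 s, in which the tool goes at most 62.5 mm and 10.7 degrees, less where a joint would pass 70% of its speed; a pose out of reach is approached as far as the arm can. A call is refused whole if a number of a shift passes 62.5 or a number of a turn 10.7, either way. A call with a gripper value outside its range is refused whole. The fingers move at their own pace and stop on an object; "newtons" is the grip in N (left out, the last holds). Time passes only in rows, so rows that do not move let the fingers close. It gives the time, the measured TCP pose, the force, the opening and the grip force at its end, in the units of the state.
- get_obs(): the state, without advancing time (a new reading comes with each control period).
- snapshot(name): name is "scene" or "top" or "wrist"; returns the picture (480x640x3 uint8, red, green, blue); there is no depth.
- calibration(name): a dict with "fx", "fy", "cx", "cy" (pixels), "position" and "orientation" of the camera in the world. Camera axes: x right, y up, looking along -z (the intrinsics and any distortion apply to the point x, -y, -z); pixel columns grow to the right and rows downward; lengths in mm; the calibration is good to about 2 mm. A picture is of the moment at which its call begins: read the wrist's pose just before it. calibration takes no time and is no camera call; for the wrist camera it gives the pose at the moment of the call.
- close_job(): hands the job in; it is judged then, once.
The state is a dict: "time": time; "qpos": joint angles; "qvel": joint speeds; "joint_efforts": joint torques, N m; "position": TCP position; "tool_rot": TCP orientation; "force": force on the tool from outside, world axes, zero at the start; "torque": the same for the moment, N m; "finger_gap": finger opening in mm; "grip_force": force on a finger pad.
Only numpy, scipy, OpenCV 4.12 (cv2) and the standard library are available. Lean on these libraries where they do the work, as an engineer would, in place of code of your own. Each camera call takes 0.05 s, during which the arm holds its last target. There are 200 camera calls.

TASK

Open the taller of the two teak push-to-open boxes: press its lid down at the steel thumb mark until the catch lets go, and take your finger away so that the lid springs ajar by itself. Then push the lid up and over with a fingertip until it leans back fully open and stays there. Do it by touch alone, without pinching the lid, leave the lower box shut, and leave both boxes and the other things on the ledge standing where they are.

Things in the scene. Friction and masses are not known exactly. Their poses are not given: they have to be found in the camera images.
- tall_box: The tall teak box, the one to open: 140 mm deep (its own x) by 110 mm wide (its own y) by 150 mm high, walls 5 mm thick, loose on the ledge, about 1 kg. Origin at the centre of its underside, z up. Its front looks along its own -x (roughly towards the robot), the hinge is along its back (+x) edge.
- tall_lid (a joint): Tall box's lid angle, rad. 0 = shut, flush with the walls. Negative = pressed in (stop at -0.06). The catch lets go at about -0.04: about 4 N and 4 mm at the thumb mark (6 mm to the stop). When the finger is withdrawn, a spring lifts the lid to about 0.43 (ajar) and holds it; beyond, it swings freely (under 1 N at its edge). Past about 1.66 it falls back to its stop at 1.85 = fully open.
- tall_mark (a point): Centre of the round steel thumb mark (22 mm across) on the top face of the tall box's lid, 105 mm in front of the hinge, midway across; moves with the lid.
- tall_edge (a point): Middle of the front edge of the tall lid, 129 mm in front of the hinge and 5 mm below its top face; moves with the lid. The lid is 97 mm wide, 8 mm thick (a 6 mm board with a 2 mm raised panel on top, inset 9 mm), 0.12 kg, set inside the walls with 1 mm gaps. Ajar, its edge stands about 50 mm above the walls, open space beneath.
- tall_hinge (a point): Middle of the hinge line of the tall box, at the top of the walls, 65 mm behind the box's centre line along its own +x, 150 mm above the ledge. The line runs along the box's own y.
- low_box: The lower teak box, same shape and footprint (140 by 110 mm) and the same kind of lid and catch, but only 90 mm high, about 0.7 kg, loose. To be left shut. Origin at the centre of its underside.
- low_lid (a joint): Angle in rad of the lower box's lid: 0 = shut; to be left so.
- cobek: Stone mortar bowl, 180 mm across the rim, 52 mm high, 2.2 kg, loose. Origin at the centre of its underside. Not to be disturbed.
- pestle: Bent teak pestle lying on the ledge, 30 mm thick, about 130 mm long along its own y. Origin on the ledge under its middle. Not to be disturbed.
- cup: Yellow plastic measuring cup, 76 mm across the rim, 75 mm high, loop handle on its own +y side reaching 62 mm from the axis; light. Origin at the centre of its underside. Not to be disturbed.
- bottle: Brown glass bottle with screw cap, 64 mm across, 200 mm high, upright. Origin at the centre of its underside. Not to be disturbed.
Not all that is in view belongs to the job. What is shaped like the tall_box but red or white is not meant.

How it is judged:
By the outcome, as a careful person would: the job done as asked, in the order asked, and still so for the second after the job is handed in, with the robot touching nothing.
It also fails if it takes over 50 s, if anything falls off the work surface, if the arm or the gripper's body presses on something with over 40 N, if the wrist force passes 120 N, or if a joint passes its speed limit or range.

## Working session

There is one attempt and no reset: what is moved stays moved. The work goes in short steps, Python scripts to look and compute and a tool call to move; the robot and the scene stay as the last step left them, time stands still between calls to the robot, and variables do not carry over. Pictures are saved under pics/ and viewed, at most 10 in all, crops included, and the job is handed in when it is done.

Besides the shell and the picture viewer there is one more tool, called in YAML: its name, and indented under it one key for each argument. servo_tool: Moves the arm, as the interface text tells. Its arguments: {"type":"object","properties":{"plan":{"type":"array"},"newtons":{"type":"number"}},"required":["plan"]}

```bash
mkdir -p pics
python3 - <<'E'
from workcell import *
import cv2,json
for n in("scene","top"):
    c=calibration(n);print(n,c)
    cv2.imwrite(f"pics/{n}0.png",snapshot(n)[:,:,::-1])
print(get_obs())
E
```

```text
scene {'fx': 496.6434282753347, 'fy': 496.6434282753347, 'cx': 334.64739635878334, 'cy': 241.70730556042085, 'position': array([ 923.3863338 ,  100.87640272, 1376.44947774]), 'orientation': array([0.09446338, 0.1300715 , 0.78381849, 0.59982218])}
top {'fx': 457.48990705943095, 'fy': 457.48990705943095, 'cx': 319.27733246764245, 'cy': 239.94409048201143, 'position': array([ 395.2381823 ,  -28.79290229, 1214.07345613]), 'orientation': array([ 0.03077478, -0.03071727, -0.70210876,  0.71074091])}
{'time': 0.1, 'qpos': array([ 9.94694571e-01,  1.81450945e-01,  1.60786729e+00,  6.06324119e-06,
        1.35382431e+00, -2.06276926e-01]), 'qvel': array([-0.00072927, -0.00193812, -0.00237174, -0.00045507, -0.00209172,
        0.00101832]), 'joint_efforts': array([ 1.05014584e-03, -4.34818840e+01, -3.42694366e+01,  7.02555547e-02,
        3.40571080e-02, -2.33148046e-05]), 'position': array([207.54948187, 535.74376285, 245.92879879]), 'tool_rot': array([ 1.83861031e-01,  9.82951942e-01, -7.15273575e-04, -2.98213569e-04]), 'force': array([ 0.2494412 ,  0.2612973 , -0.14337498]), 'torque': array([ 0.02054892, -0.02810634,  0.03557914]), 'grip_force': 0.0, 'finger_gap': 87.99743077346581}
```

View pics/scene0.png

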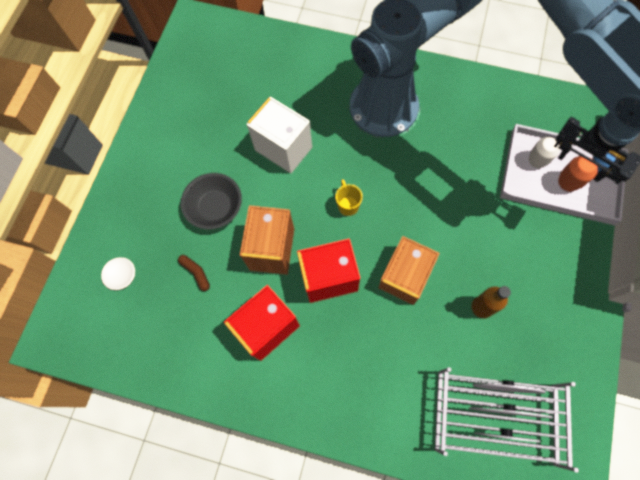

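View pics/top0.png

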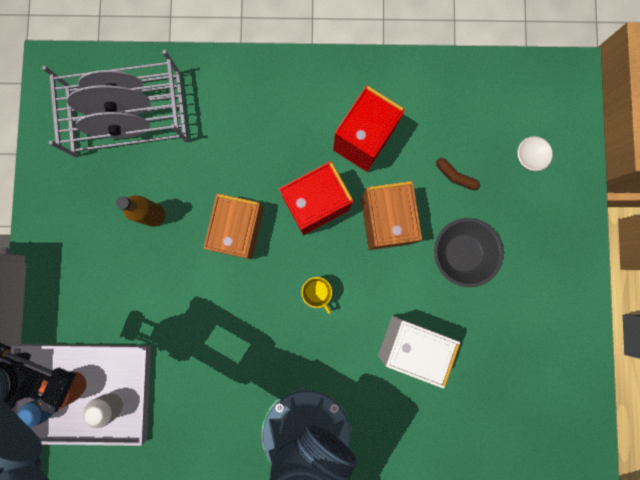

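The scene view shows teak boxes at about (267,238) and (410,268), and in the top view at (392,215) and (233,227), with steel marks at (397,231) and (228,241). I'll triangulate the marks to tell which box is taller.

```bash
cat > h.py <<'E'
from workcell import *
import cv2,numpy as np
from scipy.spatial.transform import Rotation as R
def ray(n,u,v,c=None):
    c=c or calibration(n)
    d=R.from_quat(c['orientation']).apply([(u-c['cx'])/c['fx'],-(v-c['cy'])/c['fy'],-1.])
    return np.array(c['position']),d
def plane(n,u,v,z):
    p,d=ray(n,u,v); return p+d*(z-p[2])/d[2]
def tri(a,b):
    (p,d),(q,e)=ray(*a),ray(*b)
    s=np.linalg.lstsq(np.c_[d,-e],q-p,rcond=None)[0]
    return (p+d*s[0]+q+e*s[1])/2,np.linalg.norm(p+d*s[0]-q-e*s[1])
E
python3 - <<'E'
from h import *
def mark(n,u,v):
    im=cv2.imread(f"pics/{n}0.png"); w=im[v-9:v+10,u-9:u+10]
    s=cv2.cvtColor(w,cv2.COLOR_BGR2HSV)[:,:,1]; m=s<110
    y,x=np.nonzero(m); return u-9+x.mean(),v-9+y.mean(),m.sum()
for nm,t,s in(("A",(228,241),(417,254)),("B",(397,231),(267,218))):
    a=mark("top",*t);b=mark("scene",*s)
    print(nm,a,b,tri(("top",*a[:2]),("scene",*b[:2])))
t=cv2.imread("pics/top0.png");s=cv2.imread("pics/scene0.png")
f=lambda im,u,v:cv2.resize(im[v-50:v+50,u-50:u+50],(400,300) if 0 else (400,400),interpolation=cv2.INTER_CUBIC)
cv2.imwrite("pics/c1.png",np.hstack([f(t,392,215),f(s,267,238)]))
E
```

```text
A (np.float64(227.35616438356163), np.float64(240.87671232876713), np.int64(73)) (np.float64(416.7916666666667), np.float64(252.66666666666666), np.int64(72)) (array([486.93628145, 198.48680947,  99.14803803]), np.float64(3.740817052395596))
B (np.float64(396.425), np.float64(229.7875), np.int64(80)) (np.float64(267.04918032786884), np.float64(217.44262295081967), np.int64(61)) (array([ 513.27342802, -206.48622753,  155.82006939]), np.float64(1.7001093725080707))
```

View pics/c1.png

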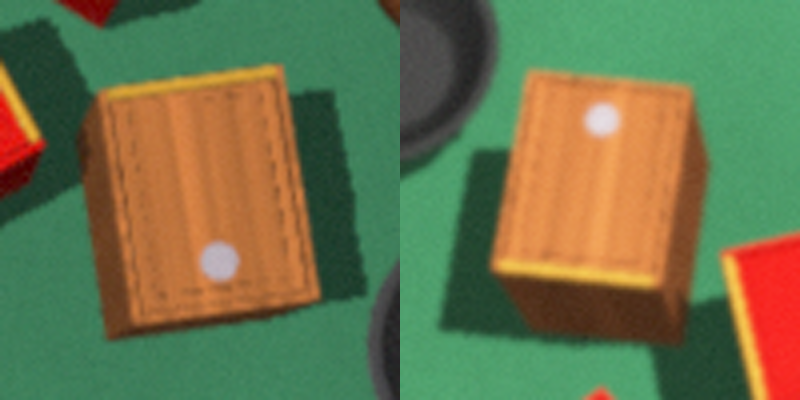

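B (right of the robot) is the tall one: mark at z ≈ 153. The crop shows its top face corners in the top view at crop px (103,92), (283,68), (318,298), (133,327), with the yellow hinge strip at the back.

Run:
```python
from h import *
t=[(103,92),(283,68),(318,298),(133,327)]; s=[(92,268),(260,287),(292,88),(127,70)]
T=np.array([plane("top",342+u/4,165+v/4,150) for u,v in t]); S=np.array([plane("scene",217+u/4,188+v/4,150) for u,v in s])
for nm,P in(("top",T),("scene",S)):
    print(nm,P.round(1).tolist())
    P=P[[0,1,2,3]]
    print(P.mean(0), [np.linalg.norm(P[i]-P[(i+1)%4]).round(1) for i in range(4)])
    # yaw from opposite sides
    for i,j in((3,0),(2,1)): d=P[j]-P[i];print("yaw",np.degrees(np.arctan2(d[1],d[0])))
    for i,j in((1,0),(2,3)): d=P[j]-P[i];print("yawW",np.degrees(np.arctan2(d[1],d[0]))-90)
print(plane("top",396.4,229.8,152),plane("scene",267,217.4,152))
# overview heights for other obstacles: neighbours
for n,u,v,z in(("cup",317,292,75),("red1",302,203,150),("bowl",469,252,52),("low",227,241,92)): print(n,plane("top",u,v,z).round())
print(R.from_quat(get_obs()['tool_rot']).as_matrix().round(3))
```

```text
top [[612.4, -140.9, 150.0], [628.1, -247.1, 150.0], [492.0, -266.8, 150.0], [473.7, -158.8, 150.0]]
[ 551.53326152 -203.43327693  150.        ] [np.float64(107.3), np.float64(137.5), np.float64(109.5), np.float64(139.8)]
yaw 7.3563945608288455
yaw 8.229104436232841
yawW 8.392762959283544
yawW 9.61654249763859
scene [[628.6, -243.0, 150.0], [612.6, -134.3, 150.0], [475.1, -154.5, 150.0], [491.3, -264.8, 150.0]]
[ 551.90137787 -199.14944204  150.        ] [np.float64(109.9), np.float64(139.0), np.float64(111.5), np.float64(139.1)]
yaw 9.009514586849953
yaw 8.332010812655543
yawW -171.5962065928454
yawW -171.6357129709827
[ 513.83864987 -207.9204241   152.        ] [ 511.80919859 -206.74711318  152.        ]
cup [365. -24.  75.]
red1 [575.  14. 150.]
bowl [ 470. -409.   52.]
low [488. 199.  92.]
[[-0.932  0.361 -0.001]
 [ 0.361  0.932 -0.001]
 [ 0.    -0.002 -1.   ]]
```

servo_tool:
  plan:
    - [0, 0, 6, 20, -55, 6, 0]
    - [0, 0, 6, 20, -55, 6, 0]
    - [0, 0, 6, 20, -55, 6, 0]
    - [0, 0, 6, 20, -55, 6, 0]
    - [0, 0, 6, 20, -55, 6, 0]
  newtons: 5

```text
time: 0.72
position: [307.9, 259.4, 276.7]
tool_rot: [-0.079, 0.997, -0.0, 0.0]
force: [0.9, 0.7, 0.1]
finger_gap: 40.5
grip_force: 0.0
```

servo_tool:
  plan:
    - [0, 0, 0, 22, -50, 0, 0]
    - [0, 0, 0, 22, -50, 0, 0]
    - [0, 0, 0, 22, -50, 0, 0]
    - [0, 0, 0, 22, -50, 0, 0]
    - [0, 0, 0, 22, -50, 0, 0]

```text
time: 1.35
position: [418.1, 9.4, 276.6]
tool_rot: [-0.077, 0.997, 0.0, 0.0]
force: [1.3, 0.6, -0.1]
finger_gap: 0.4
grip_force: 0.0
```

servo_tool:
  plan:
    - [0, 0, 0, 19, -43.5, 0, 0]
    - [0, 0, 0, 19, -43.5, 0, 0]
    - [0, 0, 0, 19, -43, 0, 0]
    - [0, 0, 0, 19, -43, 0, 0]
    - [0, 0, 0, 18, -43, 0, 0]

```text
time: 1.98
position: [512.1, -206.2, 276.2]
tool_rot: [-0.077, 0.997, 0.0, -0.0]
force: [1.1, 0.2, -0.5]
finger_gap: 0.1
grip_force: 0.0
```

servo_tool:
  plan:
    - [0, 0, 0, 0, 0, -40, 0]
    - [0, 0, 0, 0, 0, -35, 0]
    - [0, 0, 0, 0, 0, -20, 0]
    - [0, 0, 0, 0, 0, -10, 0]
    - [0, 0, 0, 0, 0, 0, 0]

```text
time: 2.6
position: [511.5, -204.6, 171.3]
tool_rot: [-0.077, 0.997, 0.0, -0.0]
force: [0.1, -0.7, 0.7]
finger_gap: 0.3
grip_force: 0.0
```

Run:
```python
from h import *
o=get_obs();print(o['position'],o['force'],o['finger_gap'],R.from_quat(o['tool_rot']).as_matrix().round(3).tolist())
f=lambda im,u,v:cv2.resize(im[v-60:v+60,u-60:u+60],(400,400),interpolation=cv2.INTER_CUBIC)
cv2.imwrite("pics/c2.png",np.hstack([f(snapshot("top")[:,:,::-1],392,215),f(snapshot("scene")[:,:,::-1],267,228)]))
```

```text
[ 511.5345612  -204.64736957  171.25422667] [ 0.1112876  -0.68992445  0.70904965] 0.314361257181368 [[-0.988, -0.153, -0.001], [-0.153, 0.988, 0.001], [0.001, 0.001, -1.0]]
```

View pics/c2.png

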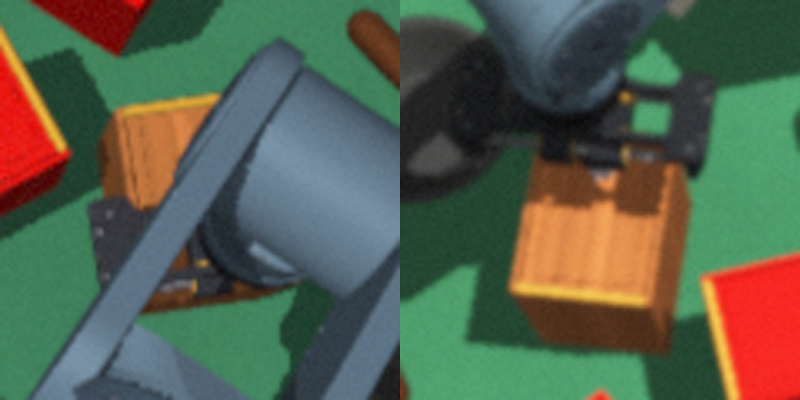

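The scene view shows the fingertips over the mark (at about (600,175) in the right-hand crop). I'll descend gently.

servo_tool:
  plan:
    - [0, 0, 0, 1, -2, -5, 0]
    - [0, 0, 0, 0, 0, -3, 0]
    - [0, 0, 0, 0, 0, -2, 0]
    - [0, 0, 0, 0, 0, -1, 0]
    - [0, 0, 0, 0, 0, 0, 0]

```text
time: 3.32
position: [512.8, -206.8, 160.7]
tool_rot: [-0.077, 0.997, 0.0, -0.0]
force: [-0.2, 0.8, 0.2]
finger_gap: 0.3
grip_force: 0.0
```

servo_tool:
  plan:
    - [0, 0, 0, 0, 0, -1, 0]
    - [0, 0, 0, 0, 0, 0, 0]

```text
time: 3.58
position: [512.8, -206.9, 159.7]
tool_rot: [-0.077, 0.997, 0.0, -0.0]
force: [-0.2, 0.0, -0.3]
finger_gap: 0.7
grip_force: 0.0
```

servo_tool:
  plan:
    - [0, 0, 0, 0, 0, -1, 0]
    - [0, 0, 0, 0, 0, -1, 0]
    - [0, 0, 0, 0, 0, 0, 0]

```text
time: 3.95
position: [512.9, -206.9, 158.0]
tool_rot: [-0.077, 0.997, -0.0, 0.0]
force: [-0.3, 0.2, 3.8]
finger_gap: 0.4
grip_force: 1.4
```

servo_tool:
  plan:
    - [0, 0, 0, 0, 0, -1, 0]
    - [0, 0, 0, 0, 0, 0, 0]

```text
time: 4.2
position: [512.9, -206.9, 156.9]
tool_rot: [-0.077, 0.997, -0.0, 0.0]
force: [-1.2, 0.4, 4.1]
finger_gap: 0.4
grip_force: 1.7
```

servo_tool:
  plan:
    - [0, 0, 0, 0, 0, -1, 0]
    - [0, 0, 0, 0, 0, 0, 0]

```text
time: 4.45
position: [512.9, -206.9, 155.7]
tool_rot: [-0.077, 0.997, -0.0, 0.0]
force: [0.2, 0.5, 2.8]
finger_gap: 0.4
grip_force: 1.5
```

servo_tool:
  plan:
    - [0, 0, 0, 0, 0, -1, 0]
    - [0, 0, 0, 0, 0, 0, 0]

```text
time: 4.7
position: [513.0, -206.9, 154.7]
tool_rot: [-0.077, 0.997, -0.0, 0.0]
force: [0.5, -0.5, 3.4]
finger_gap: 0.4
grip_force: 1.7
```

servo_tool:
  plan:
    - [0, 0, 0, 0, 0, -0.7, 0]
    - [0, 0, 0, 0, 0, 0, 0]

```text
time: 4.95
position: [513.0, -206.9, 154.1]
tool_rot: [-0.077, 0.997, -0.0, 0.0]
force: [1.0, 0.9, 3.3]
finger_gap: 0.4
grip_force: 1.6
```

servo_tool:
  plan:
    - [0, 0, 0, 0, 0, 40, 0]
    - [0, 0, 0, 0, 0, 45, 0]
    - [0, 0, 0, -20, -3, 40, 0]
    - [0, 0, 0, -50, -7, 0, 0]
    - [0, 0, 0, -50, -7, 0, 0]

```text
time: 5.58
position: [391.5, -223.7, 278.8]
tool_rot: [-0.077, 0.997, -0.0, -0.0]
force: [0.2, -0.9, 0.3]
finger_gap: 0.6
grip_force: 0.0
```

servo_tool:
  plan:
    - [0, 0, 0, -30, -4, 0, 0]
    - [0, 0, 0, 0, 0, 0, 0]
    - [0, 0, 0, 0, 0, 0, 0]

```text
time: 5.95
position: [363.3, -227.9, 279.0]
tool_rot: [-0.077, 0.997, 0.0, 0.0]
force: [0.3, -0.3, -0.4]
finger_gap: 0.3
grip_force: 0.0
```

Run:
```python
from h import *
o=get_obs();print(o['position'],o['force'],o['qpos'])
f=lambda im,u,v:cv2.resize(im[v-60:v+60,u-60:u+60],(400,400),interpolation=cv2.INTER_CUBIC)
cv2.imwrite("pics/c3.png",np.hstack([f(snapshot("top")[:,:,::-1],392,215),f(snapshot("scene")[:,:,::-1],267,228)]))
```

```text
[ 363.30044467 -227.88454449  278.95540611] [ 0.31555628 -0.29909911 -0.42555554] [-8.38735979e-01 -1.92363085e-01  1.91247849e+00  3.45274095e-04
  1.42131052e+00 -2.56304318e+00]
```

View pics/c3.png

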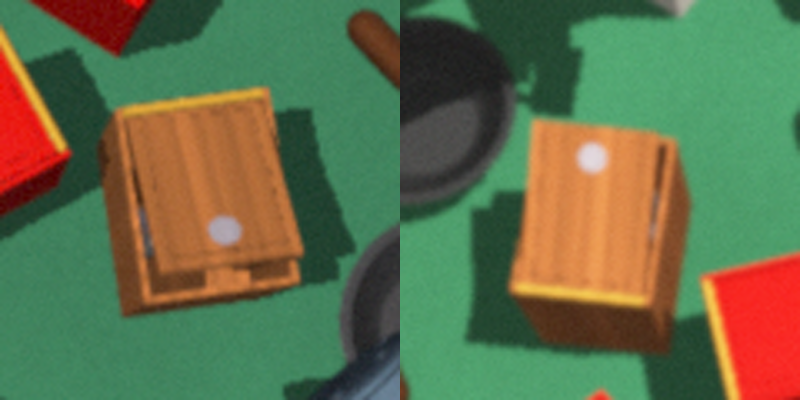

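The lid is ajar. The front edge, at about (215,260) in the left crop, overhangs the opening. I'll tilt the tool 30° with the tips pointing towards the box and go low in front of the edge.

servo_tool:
  plan:
    - [1.5, -9.9, 0, 25, 3.5, 0, 0]
    - [1.5, -9.9, 0, 25, 3.5, 0, 0]
    - [1.5, -9.9, 0, 20, 3, 0, 0]
    - [0, 0, 0, 0, 0, 0, 0]

```text
time: 6.55
position: [432.1, -217.4, 277.6]
tool_rot: [-0.073, 0.963, 0.02, 0.257]
force: [-0.2, -0.1, 0.5]
finger_gap: -0.1
grip_force: 0.0
```

Run:
```python
from h import *
o=get_obs();print(o['position'],o['force'],o['qpos'],R.from_quat(o['tool_rot']).as_matrix().round(3).tolist())
```

```text
[ 432.05885475 -217.44891713  277.59462654] [-0.24303197 -0.08716612  0.48450982] [-1.02868824 -0.31012551  2.08925608  0.51861767  1.1984869  -2.90321564] [[-0.857, -0.151, 0.493], [-0.131, 0.988, 0.077], [-0.499, 0.001, -0.867]]
```

servo_tool:
  plan:
    - [0, 0, 0, 0, 0, -30, 0]
    - [0, 0, 0, 0, 0, -30, 0]
    - [0, 0, 0, 5, 0, -25, 0]
    - [0, 0, 0, 5, 0, -12, 0]
    - [0, 0, 0, 0, 0, 0, 0]

```text
time: 7.18
position: [443.2, -217.4, 181.6]
tool_rot: [-0.075, 0.963, 0.02, 0.257]
force: [0.2, 0.2, 0.4]
finger_gap: 0.5
grip_force: 0.0
```

Run:
```python
from h import *
o=get_obs();print(o['position'],o['force'],o['qpos'])
f=lambda im,u,v:cv2.resize(im[v-60:v+60,u-60:u+60],(400,400),interpolation=cv2.INTER_CUBIC)
cv2.imwrite("pics/c4.png",np.hstack([f(snapshot("top")[:,:,::-1],392,225),f(snapshot("scene")[:,:,::-1],267,218)]))
```

```text
[ 443.17972643 -217.38306223  181.64858982] [0.23820095 0.17389031 0.39545284] [-1.00233468 -0.14693246  2.17115488  0.58409735  0.97649295 -3.02756953]
```

View pics/c4.png

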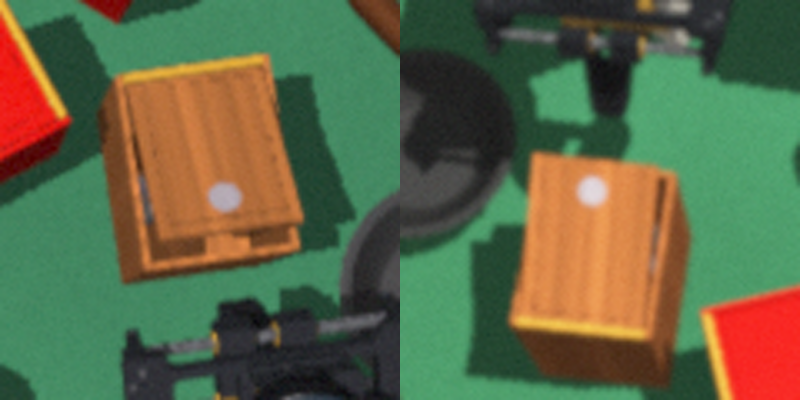

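servo_tool:
  plan:
    - [0, 0, -2.5, 15, 2, 0, 0]
    - [0, 0, -2.5, 15, 2, 0, 0]
    - [0, 0, 0, 12, 2, 0, 0]
    - [0, 0, 0, 6, 1, 0, 0]
    - [0, 0, 0, 0, 0, 0, 0]

```text
time: 7.9
position: [491.1, -210.9, 182.2]
tool_rot: [-0.033, 0.965, 0.008, 0.259]
force: [0.1, 0.0, 0.8]
finger_gap: 0.4
grip_force: 0.0
```

Run:
```python
from h import *
o=get_obs();print(o['position'],o['force'],o['qpos'])
f=lambda im,u,v:cv2.resize(im[v-60:v+60,u-60:u+60],(400,400),interpolation=cv2.INTER_CUBIC)
cv2.imwrite("pics/c5.png",np.hstack([f(snapshot("top")[:,:,::-1],392,225),f(snapshot("scene")[:,:,::-1],267,218)]))
```

```text
[ 491.06147587 -210.89122434  182.23514422] [0.14127    0.04473596 0.83627872] [-0.8714615  -0.08142581  2.11264014  0.55931006  0.86201727 -2.82667968]
```

View pics/c5.png

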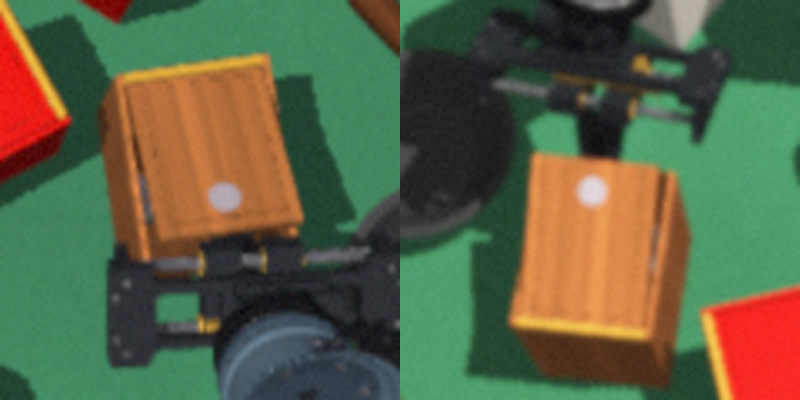

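The fingertip is under the front edge (right crop at about (600,155)), and nothing has moved. I'll follow the arc now.

servo_tool:
  plan:
    - [0, 0, 0, 7, 1, 0, 0]
    - [0, 0, 0, 5, 1, 7, 0]
    - [0, 0, 0, 5, 1, 9, 0]
    - [0, 0, 0, 6, 1, 9, 0]

```text
time: 8.5
position: [514.4, -206.9, 208.0]
tool_rot: [-0.032, 0.965, 0.008, 0.259]
force: [0.1, 0.0, -0.1]
finger_gap: 0.8
grip_force: 0.3
```

servo_tool:
  plan:
    - [0, 0, 0, 8, 1, 10, 0]
    - [0, 0, 0, 8, 1, 10, 0]
    - [0, 0, 0, 10, 1.5, 8, 0]
    - [0, 0, 0, 10, 1.5, 8, 0]

```text
time: 9.0
position: [550.5, -201.7, 243.6]
tool_rot: [-0.032, 0.965, 0.008, 0.259]
force: [-0.2, -0.9, -0.9]
finger_gap: 0.9
grip_force: 0.3
```

Run:
```python
from h import *
o=get_obs();print(o['position'],o['force'],o['qpos'])
f=lambda im,u,v:cv2.resize(im[v-60:v+60,u-60:u+60],(400,400),interpolation=cv2.INTER_CUBIC)
cv2.imwrite("pics/c6.png",np.hstack([f(snapshot("top")[:,:,::-1],392,205),f(snapshot("scene")[:,:,::-1],267,228)]))
```

```text
[ 550.54119687 -201.67967447  243.55508732] [-0.24481618 -0.91354407 -0.88245569] [-0.75106319 -0.0567625   1.95109106  0.4729303   0.92600116 -2.61475864]
```

View pics/c6.png

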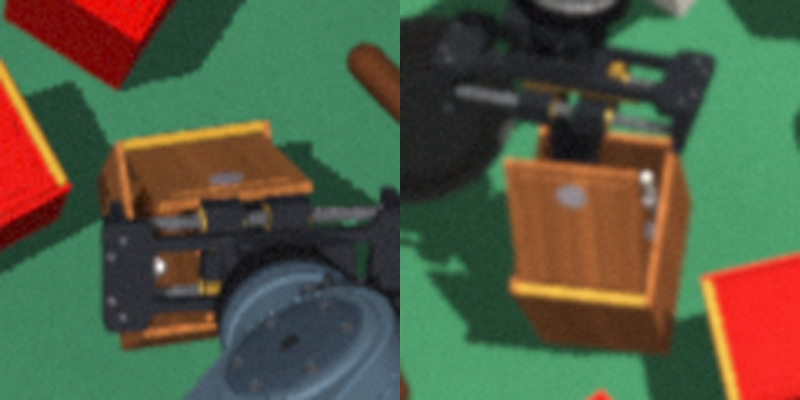

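The lid is at about 1 rad and following the finger, with the box still in place.

servo_tool:
  plan:
    - [0, 0, 0, 10, 1.5, 6, 0]
    - [0, 0, 0, 10, 1.5, 5, 0]
    - [0, 0, 0, 10, 1.5, 4, 0]
    - [0, 0, 0, 8, 1, 3, 0]
    - [0, 0, 0, 8, 1, 0, 0]

```text
time: 9.72
position: [596.5, -195.3, 261.4]
tool_rot: [-0.032, 0.965, 0.008, 0.259]
force: [0.1, -0.8, 0.5]
finger_gap: 0.5
grip_force: 0.1
```

servo_tool:
  plan:
    - [0, 0, 0, 7, 1, 0, 0]
    - [0, 0, 0, 7, 1, 0, 0]
    - [0, 0, 0, 7, 1, 0, 0]
    - [0, 0, 0, 6, 1, 0, 0]
    - [0, 0, 0, 0, 0, 0, 0]

```text
time: 10.35
position: [623.1, -191.2, 260.9]
tool_rot: [-0.032, 0.965, 0.008, 0.259]
force: [-0.0, 0.9, 0.5]
finger_gap: 0.5
grip_force: 0.0
```

Run:
```python
from h import *
o=get_obs();print(o['position'],o['force'],o['qpos'])
f=lambda im,u,v:cv2.resize(im[v-60:v+60,u-60:u+60],(400,400),interpolation=cv2.INTER_CUBIC)
cv2.imwrite("pics/c7.png",np.hstack([f(snapshot("top")[:,:,::-1],392,205),f(snapshot("scene")[:,:,::-1],267,228)]))
```

```text
[ 623.13032537 -191.20410434  260.91827903] [-0.02815399  0.89322212  0.45513804] [-0.6345912   0.06678576  1.78959122  0.41888197  0.91251438 -2.46832374]
```

View pics/c7.png

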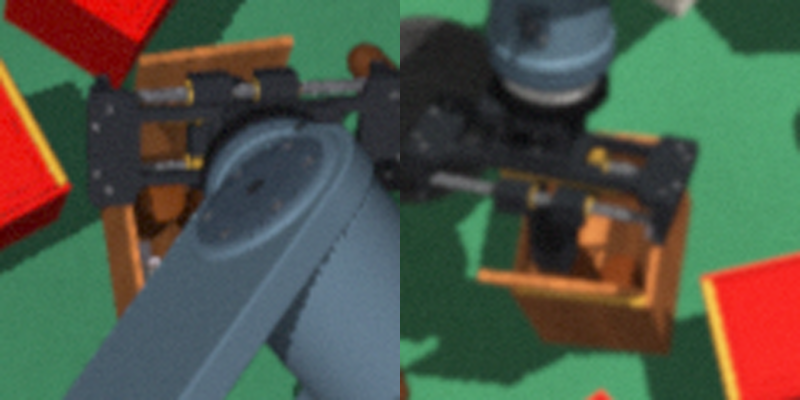

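Run:
```python
from h import *
print(plane("top",332+.3*216,145+.3*48,274),plane("scene",207+.3*160,168+.3*280,274))
```

```text
[ 648.57383748 -188.54499955  274.        ] [ 642.41929278 -176.82503152  274.        ]
```

The lid edge is about 33 mm behind the hinge, which matches 1.85 rad, so it is fully open. I'll back away.

servo_tool:
  plan:
    - [0, 0, 0, -15, -2, 0, 0]
    - [0, 0, 0, -30, -4, 5, 0]
    - [0, 0, 0, -45, -6, 10, 0]
    - [0, 0, 0, -50, -7, 10, 0]
    - [0, 0, 0, -50, -7, 10, 0]

```text
time: 11.08
position: [430.8, -216.9, 296.0]
tool_rot: [-0.033, 0.965, 0.008, 0.259]
force: [-1.0, -1.4, 0.4]
finger_gap: 0.3
grip_force: 0.0
```

servo_tool:
  plan:
    - [0, 0, 0, -50, 30, 5, 0]
    - [0, 0, 0, -30, 50, 0, 0]
    - [0, 0, 0, 0, 50, 0, 0]
    - [0, 0, 0, 0, 50, 0, 0]
    - [0, 0, 0, 0, 0, 0, 0]

```text
time: 11.7
position: [359.2, -34.4, 299.0]
tool_rot: [-0.037, 0.966, 0.011, 0.256]
force: [-0.0, -1.6, -0.4]
finger_gap: 0.8
grip_force: 0.0
```

Run:
```python
from h import *
o=get_obs();print(o['time'],o['position'],o['force'])
cv2.imwrite("pics/top9.png",snapshot("top")[:,:,::-1])
```

```text
11.7 [359.16901857 -34.42670328 299.03621346] [-0.0250652  -1.58721774 -0.38145649]
```

View pics/top9.png

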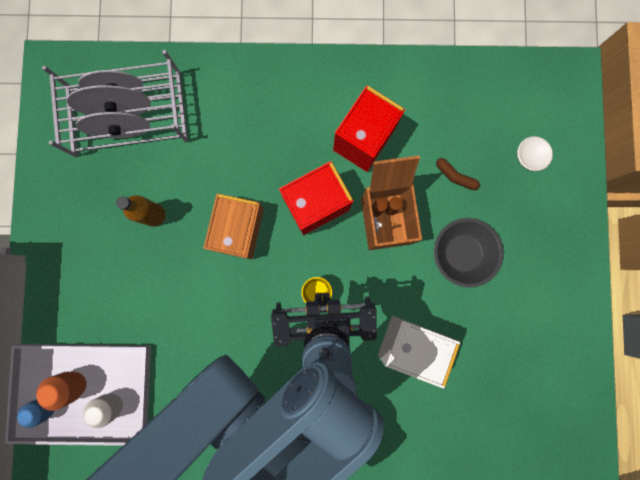

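The picture shows the tall box open at (392,205), with its lid leaning back. The low box is shut at (233,227), everything else is where it was, and the arm is clear.

```bash
python3 -c "from workcell import *;print(close_job())"
```

```text
the job is handed in; nothing more can be done
None
```

The tall teak box is open with its lid leaning back fully, the low box is still shut, and nothing else on the ledge was visibly moved; I handed the job in at about 12 s.

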